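# Roll the pivot sleeve onto the scribed line

### The job

Check the steel swingarm sleeve for straightness: with a fingertip on its top, roll it across the flat plate and leave it lying still along the scribed line, centred over it. Do not push it from low on its side, grip it or lift it, and leave the bushing, the socket and everything else on the bench where they are.

Things in the scene. Friction and masses are not known exactly. Their poses are not given: they have to be found in the camera images.
- plate: flat dark steel checking plate, fixed to the red bench flap, 240 mm (its x) by 320 mm (its y) by 10 mm thick; origin at the centre of its underside, on the bench surface (z = 0); its position and yaw differ from run to run. The top face is at z = 10 mm.
- line (a point): midpoint of the straight bright line scribed on the plate's top face, 220 mm long and 3 mm wide; the line runs along this point's x axis (the plate's x), and the sleeve is rolled along its y axis
- sleeve: polished steel cylinder, 40 mm diameter, 100 mm long, dark bore at each end, 0.25-0.45 kg, lying loose on the plate 65-100 mm to either side of the line, within 0.06 rad of parallel. Origin on its axis at mid-length (its top is 50 mm above the bench); x along the cylinder, z up at the start, turning as it rolls. Rolls freely; a finger on top moves twice as far as its centre does: use short strokes
- bushing: white nylon flanged bushing standing on end on the plate, 42 mm across the flange, 34 mm high, on the other side of the line from the sleeve, 80 mm or more from it; origin at the centre of its underside
- socket: small dark steel socket, 24 mm in diameter and 28 mm high, standing on the plate near a far corner; origin at the centre of its underside
- hammer: brass-headed hammer with a wooden handle, 280 mm long, lying on the flap at the robot's right; origin on its underside
- brake_shoe: half-moon drum brake shoe, about 135 mm across and 28 mm high, lying on the flap at the robot's left; origin on the underside at the centre of its arc
- extractor: polished steel chain pin extractor, about 110 mm long and 45 mm high, lying on the flap at the far left; origin at the centre of its underside
- grease: closed grey jar, 66 mm in diameter and 70 mm high, standing on the flap at the far right; origin at the centre of its underside
- bearing: steel bearing ring, 52 mm in diameter and 15 mm high, lying on the flap at the near right; origin at the centre of its underside
Not all that is in view belongs to the job. What is shaped like the sleeve but purple or red is not meant.

How it is judged:
On the way, in this order (a step that is already met when the one before it is completed fails the run):
1. a finger rests on the sleeve from above (contact force between the fingers and sleeve above 0.3 N and height (world z) of the grasp point above 0.052 m).
2. the sleeve has rolled more than a quarter turn (angle between sleeve's own z axis and vertical above 1.75 rad).
At the end, for the whole second after the job is handed in: the sleeve lies at rest on the plate with its centre within 6 mm of the line across it and within 45 mm of the line's midpoint along it, within 0.14 rad of parallel to it; bushing and socket within 10 mm of where they were (y of sleeve in the frame of line between -0.006 and 0.006 m and x of sleeve in the frame of line between -0.045 and 0.045 m and z of sleeve in the frame of line below 0.023 m and angle between the x axis of sleeve and the x axis of line, either way round below 0.14 rad and linear speed of sleeve below 0.005 m/s and distance of each of bushing, socket from where it was at the start of the episode below 0.01 m); the robot touches nothing.
It fails at once if the sleeve is lifted off the plate (height (world z) of sleeve above 0.036 m).
It fails at once if the sleeve has left the plate (height (world z) of sleeve below 0.025 m).
It fails at once if the sleeve is pushed from low on its side or gripped: the fingers touch it with the grasp point less than 2 mm above its top (contact force between the fingers and sleeve above 0.3 N and height (world z) of the grasp point below 0.052 m).
It fails at once if the bushing or the socket is disturbed (distance of any of bushing, socket from where it was at the start of the episode above 0.01 m).
It fails at once if another thing on the bench is disturbed (distance of any of hammer, brake_shoe, extractor, grease, bearing from where it was at the start of the episode above 0.015 m).
It also fails if it takes over 58 s, if anything falls off the work surface, if the arm or the gripper's body presses on something with over 40 N, if the wrist force passes 120 N, or if a joint passes its speed limit or range.

### The arm

A 6-joint arm with a two-finger parallel gripper is mounted at the origin on the work surface. World frame = base frame: x ahead of the robot, y to its left, z up, the work surface at z = 0. Lengths are in m, angles in rad, forces in N, time in s.
With the tool pointing down it reaches from about 0.425 to 0.925 m from the base axis. Payload 12.5 kg.
Tool frame: the origin (TCP) lies at the very end of the fingers, on their centre line; the grasp point (between the pads) lies 19 mm behind it; z points along the fingers, y is the direction in which the jaws open and shut (so a half turn about z gives the same grasp; the last joint's range is limited). The gripper opens to 85 mm and grips with 20 to 120 N. Pads are 22 mm wide; open, the fingers measure 114 mm over their backs; the gripper's body (76 mm by 85 mm) begins 54 mm behind the grasp point. The pads swing forward as they close: fully open they stand 13 mm farther back than shut.
Start: joints at [-1.331, 0.491, 1.559, -0, 1.092, -0.106], TCP at [0.212, -0.588, 0.231] pointing down, gripper open.
Joint ranges: [-3.1, 3.1], [-0.84, 2.19], [0.05, 2.79], [-1.13, 4.28], [0.06, 2.93], [-2.69, 2.69]. Speed limits (rad/s): [2.22, 2.22, 2.79, 3.14, 3.14, 3.14].

### API

Orientations are given as a 3x3 rotation matrix whose columns are the frame's x, y, z axes.
In Python, from cell import * gives the robot as it stands.
- The arm moves only by the tool jog_arm, never from a script. Its argument "motion" is a list of rows, each a list of 4 numbers: the shift along the tool's x, y, z in mm, then the turn about the tool's z in degrees. In form: [[x, y, z, yaw], ...]. A call has 1 to 10 rows; each row is the pose to reach, as a shift and turn from the pose measured when the call began, along the tool's axes at that moment; what a row does not reach only later rows make up. A row lasts 1/8 s, in which the tool goes at most 62.5 mm and 10.7 degrees, less where a joint would pass 70% of its speed; a pose out of reach is approached as far as the arm can. A call with a gripper value outside its range is refused whole. "grip" is the finger opening in mm, from 0 to 85.4, set as the call begins (left out, the last holds). The fingers move at their own pace and stop on an object; the grip force is fixed at half the most. Time passes only in rows, so rows that repeat a pose let the fingers close. It gives the time, the measured TCP pose, the force and the opening at its end, in the units of the state.
- state(): the state, without advancing time (a new reading comes with each control period).
- camera(name): name is "side" or "top" or "wrist"; returns a dict with "color" (480x640x3 uint8, red, green, blue), "z_map" (480x640 float32, m along the optical axis (not along the pixel's ray), 0 where there is no reading), "fx", "fy", "cx", "cy" (pixels), "R" (3x3) and "t" (3): a world point X has camera coordinates R X + t. Camera axes: x right, y down, z forward; pixel columns grow to the right and rows downward; lengths in m; the calibration is good to about 2 mm. The wrist camera is an equidistant fisheye: a pixel r from the principal point sees the ray r / f radians off the axis. A picture is of the moment at which its call begins.
- hand_in(): hands the job in, once; it reports no verdict.
The state is a dict: "time": time; "qpos": joint angles; "qd": joint speeds; "joint_torque": joint torques, N m; "position": TCP position; "ee_rot": TCP orientation; "contact_force": force on the tool from outside, world axes, zero at the start; "torque": the same for the moment, N m; "finger_gap": finger opening in m.
Only numpy, scipy, OpenCV 4.12 (cv2) and the standard library are available. Lean on these libraries where they do the work, as an engineer would, in place of code of your own. Each camera call takes 0.05 s, during which the arm holds its last target. There are 200 camera calls.

## Working session

There is one attempt and no reset: what is moved stays moved. The work goes in short steps, Python scripts to look and compute and a tool call to move; the robot and the scene stay as the last step left them, time stands still between calls to the robot, and variables do not carry over. Pictures are saved under pics/ and viewed, about 8 in all and at most 12, crops included, and the job is handed in when it is done.

Besides the shell and the picture viewer there is one more tool, called after "Request:" by a JSON object that holds its "api" and its "payload". jog_arm: Moves the arm, as the interface text tells. Its arguments: {"type":"object","properties":{"motion":{"type":"array","items":{"type":"array","items":{"type":"number"}}},"grip":{"type":"number"}},"required":["motion"]}

```bash
mkdir -p pics; python3 - <<'E'
from cell import *
import cv2,numpy as np
s=state();print(s['time'],s['position'],s['ee_rot'],s['finger_gap'],s['contact_force'])
for n in ['top','side']:
    c=camera(n);np.savez('%s0.npz'%n,**c)
    cv2.imwrite('pics/%s0.png'%n,c['color'][:,:,::-1]);print(n,c['fx'],c['cx'],c['cy'],c['R'],c['t'])
E
```

```text
0.0 [ 0.21180911 -0.58776634  0.23073291] [[ 9.40793701e-01  3.38979530e-01 -2.99764398e-04]
 [ 3.38979654e-01 -9.40793106e-01  1.06153461e-03]
 [ 7.78222239e-05 -1.10029910e-03 -9.99999392e-01]] 0.08525473366360511 [-0.43108217 -0.58226504  0.44368481]
top 615.5689750912318 320.023124582296 236.0688786862592 [[ 0.01748053 -0.9996108   0.02174116]
 [-0.99585142 -0.01934862 -0.08891336]
 [ 0.08929941 -0.02009672 -0.99580206]] [-0.03592919  0.53901837  1.45303733]
side 481.86486782946054 326.55034730691114 231.2107410948548 [[-0.98795885 -0.15358998 -0.01863922]
 [-0.08950036  0.66561997 -0.74090467]
 [ 0.12620218 -0.73031511 -0.67135151]] [0.52927851 0.12233405 1.18551124]
```

View pics/top0.png

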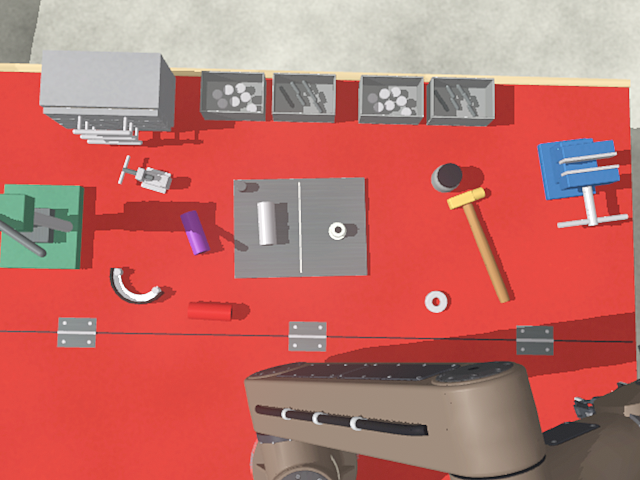

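View pics/side0.png

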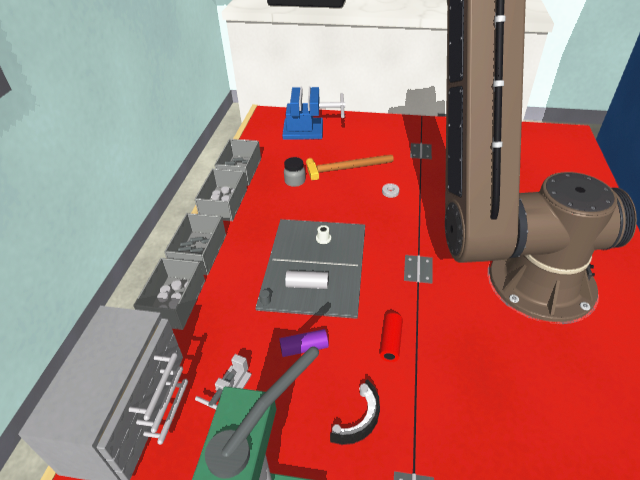

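Candidates in the top view are grey cylinder (266,223), purple (195,232), red (210,311) and white bushing (337,231). The polished grey one on the plate at (266,223) is the sleeve. The line is at column 300 and the socket at (243,187).

```bash
cat > h.py <<'E'
from cell import *
import cv2,numpy as np
def ray(c,uv,z):
    uv=np.atleast_2d(np.float64(uv)); d=np.c_[(uv[:,0]-c['cx'])/c['fx'],(uv[:,1]-c['cy'])/c['fy'],np.ones(len(uv))]@c['R']
    o=-c['R'].T@c['t']; return o+d*((z-o[2])/d[:,2])[:,None]
def cloud(c):
    v,u=np.mgrid[:480,:640]; Z=c['z_map']
    P=np.stack([(u-c['cx'])/c['fx']*Z,(v-c['cy'])/c['fy']*Z,Z],-1)
    return (P-c['t'])@c['R']
def rect(P):
    r=cv2.minAreaRect(np.float32(P[:,:2]*1000)); b=cv2.boxPoints(r)
    e=b[1]-b[0];f=b[2]-b[1]
    if np.hypot(*f)>np.hypot(*e): e,f=f,e
    return np.array(r[0]),np.hypot(*e),np.hypot(*f),np.degrees(np.arctan(e[1]/e[0]) if abs(e[0])>1e-9 else np.pi/2)
E
python3 - <<'E'
from h import *
for n in ['top','side']:
    c=dict(np.load(n+'0.npz')); W=cloud(c); g=c['color'].astype(int); u,v=(266,223) if n=='top' else (307,280)
    roi=np.zeros((480,640),bool); x0,y0,x1,y1=(225,170,375,285) if n=='top' else (250,215,370,320); roi[y0:y1,x0:x1]=1
    sat=g.max(2)-g.min(2)
    pm=roi&(sat<60); 
    k,l,st,_=cv2.connectedComponentsWithStats(pm.astype(np.uint8)); i=1+st[1:,4].argmax()
    ctr=np.argwhere(l==i)[:,::-1]; print(n,'plate',rect(ray(c,ctr,.01)))
    br=g.min(2)
    for nm,m in (('bright',roi&(br>140)&(sat<60)),('tall',roi&(W[...,2]>.022)&(W[...,2]<.08)&(sat<60))):
        k,l,st,cen=cv2.connectedComponentsWithStats(m.astype(np.uint8))
        for i in range(1,k):
            if st[i,4]>25:
                p=np.argwhere(l==i)[:,::-1]
                print(nm,st[i],cen[i].round(1),'z10',rect(ray(c,p,.01)),'z30',rect(ray(c,p,.03)),'medz',np.median(W[l==i][:,2]),W[l==i].mean(0),'max',np.percentile(W[l==i][:,2],95))
    C=c['color'][y0:y1,x0:x1,::-1]
    cv2.imwrite('pics/%scrop.png'%n,cv2.resize(C,None,fx=4,fy=4,interpolation=2))
E
```

```text
top plate (array([562.17553711,  23.04608154]), np.float32(319.282), np.float32(238.80244), np.float32(-87.65325))
bright [ 234  179  132   99 7783] [295.7 237. ] z10 (array([562.55761719,  24.01655579]), np.float32(315.92767), np.float32(235.7407), np.float32(-87.60451)) z30 (array([560.472229  ,  23.74324036]), np.float32(311.67456), np.float32(232.56712), np.float32(-87.6045)) medz 0.010691998300647066 [0.53684515 0.03207593 0.02038722] max 0.047066011385368776
bright [302 180  40   6 135] [318.2 182. ] z10 (array([672.31451416, -27.63003922]), np.float32(95.34322), np.float32(12.35001), np.float32(-88.770805)) z30 (array([668.75115967, -27.20805359]), np.float32(94.05959), np.float32(12.183709), np.float32(-88.77143)) medz 0.010763043027472509 [ 0.66924237 -0.01868347  0.03261889] max 0.01678699571338456
bright [303 186  25   2  39] [315.3 186.4] z10 (array([662.09069824, -11.89727974]), np.float32(58.58887), np.float32(2.4691834), np.float32(-88.78454)) z30 (array([658.66522217, -11.68710136]), np.float32(57.80016), np.float32(2.4359732), np.float32(-88.78405)) medz 0.0109169004
[... 3320 characters left out ...]
358833
tall [285 271  44  18 692] [306.4 279.5] z10 (array([573.45526123,  83.43382263]), np.float32(106.59044), np.float32(54.717453), np.float32(4.728489)) z30 (array([569.18609619, 101.08339691]), np.float32(104.1854), np.float32(53.482857), np.float32(4.7284884)) medz 0.045227765764095415 [0.56609605 0.1120892  0.04253211] max 0.05157995747446098
tall [259 290  11  12 105] [264.4 295.6] z10 (array([664.20837402, 148.24082947]), np.float32(35.665237), np.float32(23.983232), np.float32(-76.09724)) z30 (array([657.89129639, 164.42810059]), np.float32(34.860504), np.float32(23.442093), np.float32(-76.09745)) medz 0.03748280549719046 [0.65511231 0.16879154 0.03546663] max 0.041035993176709966
```

View pics/topcrop.png

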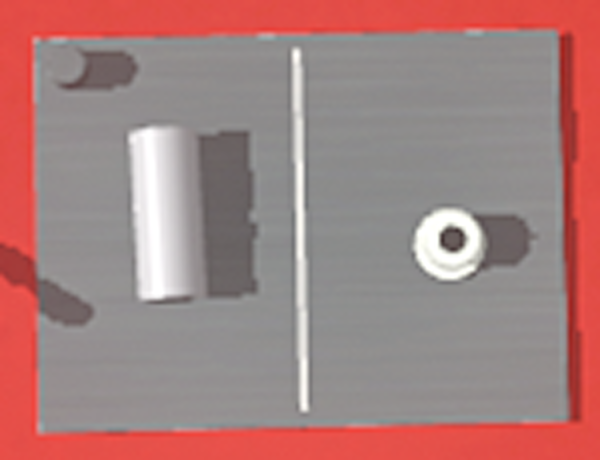

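The crop shows the sleeve clearly: plain grey cylinder left of the line, bushing right of the line, socket in the far-left corner. Next I refine the line fit and start moving over with the fingers shut.

```bash
cat >> h.py <<'E'
def line(c,n):
    g=c['color'].min(2).astype(float); pts=[]
    if n=='top':
        for v in range(186,270):
            w=np.clip(g[v,293:309]-np.median(g[v,293:309])-15,0,None)
            if w.sum()>40: pts.append((293+(w*np.arange(16)).sum()/w.sum(),v))
    P=ray(c,pts,.01)*1000; f=cv2.fitLine(np.float32(P[:,:2]),cv2.DIST_HUBER,0,.01,.01).ravel()
    return P[[0,-1],:2],f
E
python3 - <<'E'
from h import *
c=dict(np.load('top0.npz')); e,f=line(c,'top'); print(e,f,np.degrees(np.arctan(f[1]/f[0])))
print('camera',-c['R'].T@c['t'])
m=np.zeros((480,640),np.uint8)
g=c['color'].astype(int).min(2)
print(g[215,250:310]);print(g[235,250:310])
E
```

```text
[[662.48218612  27.82374144]
 [460.28439895  19.42640028]] [9.9914414e-01 4.1364357e-02 5.6098608e+02 2.3519115e+01] 2.3706791
camera [0.40765489 0.00371534 1.49564464]
[144 144 145 145 144 143 140 146 207 234 234 244 255 255 238 226 216 205
 193 180 166 152 143 142 127 105  97  98  99  99  99  99  99  98  97 100
  97  94 123 145 141 141 139 140 139 140 139 133 150 230 228 125 137 139
 138 138 138 137 138 138]
[145 144 145 144 144 145 143 142 130 198 235 234 242 255 255 243 229 219
 207 197 183 170 155 145 142 134 113  98 102 103 102 101 101 102 101 102
  99  95 125 147 142 142 141 141 141 142 142 139 129 201 227 182 133 139
 140 141 141 142 140 141]
```

Request:
{"api": "jog_arm", "payload": {"motion": [[40,-38,0,1.6],[82,-77,0,3.2],[124,-116,0,4.8],[166,-155,0,6.4],[208,-194,0,8],[250,-233,0,9.6],[292,-272,0,11.2],[334,-311,0,12.8],[376,-350,0,14.4],[418,-389,0,16]], "grip": 0}}

```text
time: 1.35
position: [0.4738, -0.0783, 0.2312]
ee_rot: [[0.998, 0.066, -0.0], [0.066, -0.998, 0.001], [-0.0, -0.001, -1.0]]
contact_force: [-0.0, -1.0, -0.7]
finger_gap: -0.0
```

Request:
{"api": "jog_arm", "payload": {"motion": [[25,-44,20,0],[50,-88,50,0],[78,-134,90,0],[105,-178,130,0],[105,-178,150,0],[105,-178,160,0],[105,-178,165,0],[105,-178,165,0]]}}

```text
time: 2.35
position: [0.567, 0.1057, 0.067]
ee_rot: [[0.998, 0.065, 0.0], [0.065, -0.998, 0.001], [0.0, -0.001, -1.0]]
contact_force: [-0.6, 0.1, 0.6]
finger_gap: 0.0003
```

```bash
python3 - <<'E'
from h import *
s=state();print(s['time'],s['position'],s['contact_force'])
for n in ['side','wrist']:
    c=camera(n);cv2.imwrite('pics/%s1.png'%n,c['color'][:,:,::-1])
    if n=='side': C=c['color'][160:330,230:400,::-1]
    else: C=c['color'][::,::,::-1]
    C=cv2.resize(C,(400,400) if n=='side' else (400,300),interpolation=2)
    if n=='side':A=C
    else: B=cv2.copyMakeBorder(C,0,100,0,0,0)
cv2.imwrite('pics/c1.png',np.hstack([A,B]))
E
```

```text
2.35 [0.5669916  0.10569754 0.06696725] [-0.61804893  0.11484923  0.63885886]
```

View pics/c1.png

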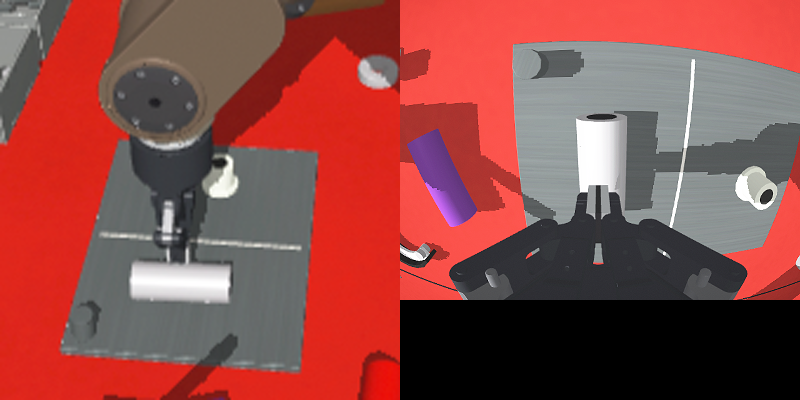

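Request:
{"api": "jog_arm", "payload": {"motion": [[0,-1,8,0],[0,-1,14,0],[0,-1,16,0],[0,-1,16.5,0],[0,-1,17,0]]}}

```text
time: 3.08
position: [0.5672, 0.1069, 0.0503]
ee_rot: [[0.998, 0.065, 0.001], [0.065, -0.998, 0.001], [0.001, -0.001, -1.0]]
contact_force: [0.6, 0.8, -0.3]
finger_gap: 0.0002
```

Request:
{"api": "jog_arm", "payload": {"motion": [[0,0,0.5,0],[0,0,1,0],[0,0,1,0]]}}

```text
time: 3.45
position: [0.5673, 0.1069, 0.0499]
ee_rot: [[0.998, 0.065, 0.002], [0.065, -0.998, 0.001], [0.002, -0.001, -1.0]]
contact_force: [-1.5, -0.1, 6.6]
finger_gap: -0.0002
```

Request:
{"api": "jog_arm", "payload": {"motion": [[0,2,0.6,0],[0,5,0.6,0],[0,9,0.6,0],[0,13,0.6,0],[0,17,0.6,0],[0,20,0.6,0],[0,22,0.6,0],[0,23,0.6,0],[0,23,0.6,0],[0,23,0.6,0]]}}

```text
time: 4.7
position: [0.5692, 0.0839, 0.0499]
ee_rot: [[0.998, 0.065, 0.003], [0.065, -0.998, 0.001], [0.003, -0.001, -1.0]]
contact_force: [-0.6, -1.2, 5.9]
finger_gap: -0.0001
```

```bash
cat >> h.py <<'E'
def sleeve(show=None):
    # side + top: bright/tall pixels near the sleeve, seen from both cameras
    r={}
    for n,(x0,y0,x1,y1) in (('top',(225,170,328,285)),('side',(250,240,370,320))):
        c=camera(n); W=cloud(c); g=c['color'].astype(int); sat=g.max(2)-g.min(2)
        m=np.zeros((480,640),bool); m[y0:y1,x0:x1]=1
        m&=(W[...,2]>.024)&(W[...,2]<.056)&(sat<60)&(W[...,0]<.63)&(W[...,0]>.5)
        k,l,st,cen=cv2.connectedComponentsWithStats(m.astype(np.uint8))
        i=1+st[1:,4].argmax(); p=np.argwhere(l==i)[:,::-1]
        r[n]=rect(ray(c,p,.03)); print(n,st[i],r[n])
        if show: cv2.imwrite('pics/%s_%s.png'%(show,n),cv2.resize(c['color'][150:330,220:400,::-1],(400,400),interpolation=2))
E
python3 -c "
from h import *
s=state();print(s['time'],s['position'],s['contact_force']);sleeve('s1')
cv2.imwrite('pics/s1.png',np.hstack([cv2.imread('pics/s1_top.png'),cv2.imread('pics/s1_side.png')]))"
```

```text
4.7 [0.56922054 0.08392048 0.04989553] [-0.55160334 -1.15766686  5.9382782 ]Traceback (most recent call last):
  File "<string>", line 3, in <module>
    s=state();print(s['time'],s['position'],s['contact_force']);sleeve('s1')
                                                                ~~~~~~^^^^^^
  File "h.py", line 31, in sleeve
    i=1+st[1:,4].argmax(); p=np.argwhere(l==i)[:,::-1]
        ~~~~~~~~~~~~~~~^^
ValueError: attempt to get argmax of an empty sequence
```

```bash
sed -i 's/^def sleeve(show=None):/def sleeve(show=None,cams=("side",)):/; s/^        c=camera(n); W=cloud/        if n not in cams: continue\n        c=camera(n); W=cloud/' h.py
python3 -c "
from h import *
sleeve('s1')"
```

```text
side [286 268  43  17 649] (array([570.04833984,  89.43065643]), np.float32(103.69329), np.float32(52.556705), np.float32(7.8248787))
```

View pics/s1_side.png

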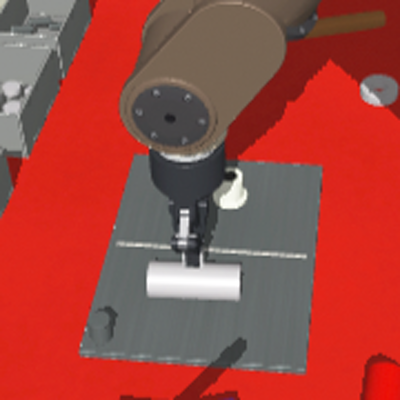

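Request:
{"api": "jog_arm", "payload": {"motion": [[0,0,-1,0],[0,0,-5,0],[0,-6,-5,0],[0,-11.5,-5,0],[0,-11.5,-5,0]]}}

```text
time: 5.42
position: [0.5683, 0.096, 0.0548]
ee_rot: [[0.998, 0.066, 0.003], [0.066, -0.998, 0.001], [0.003, -0.001, -1.0]]
contact_force: [0.4, -0.5, -0.4]
finger_gap: 0.0
```

```bash
python3 -c "
from h import *
print(state()['position']);sleeve()"
```

```text
[0.56832155 0.09598266 0.05478078]
side [286 268  43  17 621] (array([570.04919434,  89.42395782]), np.float32(103.69329), np.float32(52.543198), np.float32(7.8248787))
```

Sleeve stays put on release. Second stroke.

Request:
{"api": "jog_arm", "payload": {"motion": [[0,0,3.5,0],[0,0,4.8,0],[0,0,5.5,0],[0,2,5.5,0],[0,6,5.5,0],[0,10,5.5,0],[0,15,5.5,0],[0,20,5.5,0],[0,23,5.5,0],[0,24,5.5,0]]}}

```text
time: 6.72
position: [0.5703, 0.0715, 0.0498]
ee_rot: [[0.998, 0.065, 0.004], [0.065, -0.998, 0.001], [0.004, -0.001, -1.0]]
contact_force: [-0.7, -0.5, 6.3]
finger_gap: 0.0
```

Request:
{"api": "jog_arm", "payload": {"motion": [[0,0,0,0],[0,0,0,0],[0,0,-1,0],[0,0,-5,0],[0,-6,-5,0],[0,-12,-5,0],[0,-12,-5,0]]}}

```text
time: 7.6
position: [0.5694, 0.0841, 0.0548]
ee_rot: [[0.998, 0.066, 0.004], [0.066, -0.998, 0.001], [0.004, -0.001, -1.0]]
contact_force: [0.6, -0.6, 0.4]
finger_gap: -0.0001
```

```bash
python3 -c "
from h import *
print(state()['position']);sleeve()"
```

```text
[0.56939275 0.08409528 0.05475587]
side [287 264  42  17 614] (array([571.29199219,  76.22385406]), np.float32(102.573166), np.float32(53.44705), np.float32(7.8080072))
```

Request:
{"api": "jog_arm", "payload": {"motion": [[0,0,3.5,0],[0,0,4.8,0],[0,0,5.5,0],[0,2,5.5,0],[0,6,5.5,0],[0,11,5.5,0],[0,16,5.5,0],[0,21,5.5,0],[0,25,5.5,0],[0,26,5.5,0]]}}

```text
time: 8.9
position: [0.5716, 0.0575, 0.0498]
ee_rot: [[0.998, 0.065, 0.005], [0.065, -0.998, 0.001], [0.005, -0.001, -1.0]]
contact_force: [-0.4, 0.4, 7.0]
finger_gap: -0.0001
```

Request:
{"api": "jog_arm", "payload": {"motion": [[0,0,0,0],[0,0,0,0],[0,0,-1,0],[0,0,-5,0],[0,-6,-5,0],[0,-13,-5,0],[0,-13,-5,0]]}}

```text
time: 9.78
position: [0.5706, 0.0712, 0.0547]
ee_rot: [[0.998, 0.066, 0.005], [0.066, -0.998, 0.001], [0.005, -0.001, -1.0]]
contact_force: [0.0, 0.0, 0.5]
finger_gap: -0.0002
```

```bash
cat >> h.py <<'E'
def axis(c=None):
    # bright silhouette of sleeve in side view: subpixel mid of upper/lower edge per column -> axis
    c=c or camera('side'); W=cloud(c); g=c['color'].astype(int); sat=g.max(2)-g.min(2)
    m=np.zeros((480,640),bool); m[235:320,250:370]=1
    m&=(W[...,2]>.024)&(W[...,2]<.056)&(sat<60)&(W[...,0]<.63)&(W[...,0]>.5)
    k,l,st,_=cv2.connectedComponentsWithStats(m.astype(np.uint8)); i=1+st[1:,4].argmax()
    x,y,w,h,_=st[i]; out=[]
    for zz,f in ((.03,lambda r:r.mean()),(.02,lambda r:r.max()+.5)):
        pts=[(u,f(np.flatnonzero(l[:,u]==i))) for u in range(x+4,x+w-4)]
        P=ray(c,pts,zz)*1000; q=cv2.fitLine(np.float32(P[:,:2]),cv2.DIST_HUBER,0,.01,.01).ravel()
        out.append((np.degrees(np.arctan(q[1]/q[0])).round(2),q[2:].round(1)))
    print('axis mid,low:',out)
E
python3 -c "
from h import *
print(state()['position']);axis(dict(np.load('side0.npz')));sleeve();axis()"
```

```text
[0.57062772 0.07117462 0.05468812]
axis mid,low: [(np.float32(5.17), array([568.4, 100. ], dtype=float32)), (np.float32(5.08), array([565.7, 116.5], dtype=float32))]
side [287 260  43  18 595] (array([572.37261963,  63.96326065]), np.float32(104.078545), np.float32(54.05667), np.float32(4.6092706))
axis mid,low: [(np.float32(4.68), array([572.6,  63.9], dtype=float32)), (np.float32(4.83), array([569.6,  80.2], dtype=float32))]
```

Request:
{"api": "jog_arm", "payload": {"motion": [[0,0,3.5,0],[0,0,4.8,0],[0,0,5.5,0],[0,2,5.5,0],[0,6,5.5,0],[0,11,5.5,0],[0,16,5.5,0],[0,21,5.5,0],[0,25,5.5,0],[0,27,5.5,0]]}}

```text
time: 11.12
position: [0.5729, 0.0434, 0.0497]
ee_rot: [[0.998, 0.065, 0.006], [0.065, -0.998, 0.001], [0.006, -0.001, -1.0]]
contact_force: [-0.0, -0.9, 5.8]
finger_gap: 0.0
```

Request:
{"api": "jog_arm", "payload": {"motion": [[0,0,0,0],[0,0,0,0],[0,0,-1,0],[0,0,-5,0],[0,-6,-5,0],[0,-13,-5,0],[0,-13,-5,0]]}}

```text
time: 12.0
position: [0.572, 0.0571, 0.0547]
ee_rot: [[0.998, 0.066, 0.006], [0.066, -0.998, 0.001], [0.006, -0.001, -1.0]]
contact_force: [0.5, 0.9, 0.1]
finger_gap: -0.0002
```

```bash
python3 -c "
from h import *
print(state()['position']);sleeve();axis()"
```

```text
[0.57196405 0.05705099 0.05465858]
side [288 256  42  17 599] (array([573.37194824,  50.07097626]), np.float32(104.296875), np.float32(54.22545), np.float32(4.687717))
axis mid,low: [(np.float32(4.67), array([572. ,  49.8], dtype=float32)), (np.float32(4.92), array([569.3,  66.7], dtype=float32))]
```

Request:
{"api": "jog_arm", "payload": {"motion": [[0,0,3.5,0],[0,0,4.8,0],[0,0,5.5,0],[0,2,5.5,0],[0,6,5.5,0],[0,11,5.5,0],[0,16,5.5,0],[0,21,5.5,0],[0,25,5.5,0],[0,27,5.5,0]]}}

```text
time: 13.35
position: [0.5743, 0.0292, 0.0497]
ee_rot: [[0.998, 0.065, 0.008], [0.065, -0.998, 0.001], [0.008, -0.0, -1.0]]
contact_force: [0.1, 0.3, 5.7]
finger_gap: 0.0002
```

Request:
{"api": "jog_arm", "payload": {"motion": [[0,0,0,0],[0,0,0,0],[0,0,-1,0],[0,0,-5,0],[0,-6,-5,0],[0,-13,-5,0],[0,-13,-5,0]]}}

```text
time: 14.22
position: [0.5733, 0.0429, 0.0546]
ee_rot: [[0.998, 0.066, 0.007], [0.066, -0.998, 0.001], [0.007, -0.0, -1.0]]
contact_force: [0.3, 0.2, 0.6]
finger_gap: -0.0001
```

```bash
python3 -c "
from h import *
print(state()['position']);sleeve();axis()"
```

```text
[0.57329154 0.04293729 0.05462925]
side [289 252  41  17 582] (array([574.86181641,  36.34693146]), np.float32(104.1056), np.float32(54.189648), np.float32(4.6449833))
axis mid,low: [(np.float32(5.02), array([577.9,  37.1], dtype=float32)), (np.float32(6.53), array([574.7,  52.6], dtype=float32))]
```

Request:
{"api": "jog_arm", "payload": {"motion": [[0,0,3.5,0],[0,0,4.8,0],[0,0,5.5,0],[0,2,5.5,0],[0,6,5.5,0],[0,11,5.5,0],[0,16,5.5,0],[0,20,5.5,0],[0,23,5.5,0],[0,24,5.5,0]]}}

```text
time: 15.58
position: [0.5754, 0.0181, 0.0497]
ee_rot: [[0.998, 0.065, 0.009], [0.065, -0.998, 0.001], [0.009, -0.0, -1.0]]
contact_force: [-0.2, -1.2, 7.4]
finger_gap: -0.0002
```

Request:
{"api": "jog_arm", "payload": {"motion": [[0,0,0,0],[0,0,0,0],[0,0,-1,0],[0,0,-5,0],[0,0,-25,0],[0,0,-60,0],[-30,0,-100,0],[-70,0,-140,0],[-110,0,-170,0],[-130,0,-180,0]]}}

```text
time: 16.82
position: [0.4428, 0.0095, 0.2304]
ee_rot: [[0.998, 0.065, 0.011], [0.065, -0.998, 0.0], [0.011, 0.0, -1.0]]
contact_force: [0.5, 0.6, 0.4]
finger_gap: 0.0002
```

Request:
{"api": "jog_arm", "payload": {"motion": [[0,40,0,0],[0,85,0,0],[0,135,0,0],[0,190,0,0],[0,245,0,0],[0,300,0,0],[0,340,0,0],[0,340,0,0]]}}

```text
time: 17.82
position: [0.4647, -0.3319, 0.2301]
ee_rot: [[0.998, 0.063, 0.011], [0.063, -0.998, 0.0], [0.011, 0.0, -1.0]]
contact_force: [-0.4, 0.6, 0.2]
finger_gap: -0.0001
```

```bash
python3 -c "
from h import *
print(state()['time'],state()['position']);sleeve('f',('side','top'));axis();sleeve()
cv2.imwrite('pics/f.png',np.hstack([cv2.imread('pics/f_top.png'),cv2.imread('pics/f_side.png')]))"
```

```text
17.825 [ 0.46472148 -0.33190876  0.23009793]
top [290 200  19  44 708] (array([573.52325439,  24.91304016]), np.float32(103.53216), np.float32(39.77278), np.float32(4.6880264))
side [290 249  41  17 607] (array([575.62304688,  23.99753189]), np.float32(103.93341), np.float32(54.555042), np.float32(4.9911556))
axis mid,low: [(np.float32(4.55), array([573.5,  23.4], dtype=float32)), (np.float32(4.68), array([570.2,  39.8], dtype=float32))]
side [290 249  41  17 601] (array([575.87359619,  23.99460793]), np.float32(103.78611), np.float32(54.28355), np.float32(4.5230136))
```

View pics/f.png

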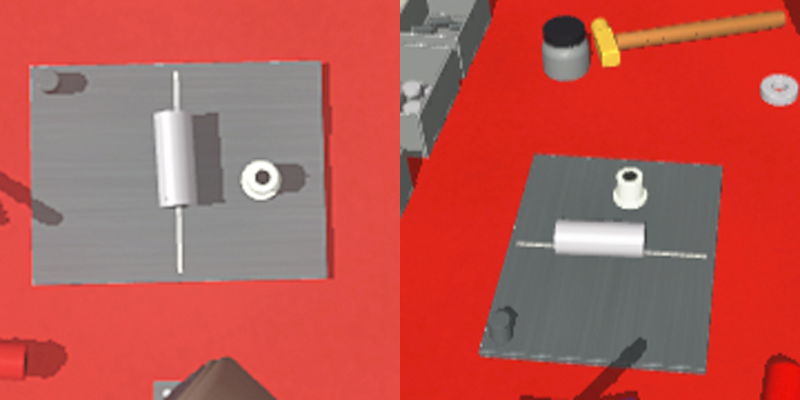

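The sleeve sits centred over the line in both views (top crop about (174,158)). Bushing and socket look unmoved. Handing in.

```bash
python3 -c "
from cell import *
print(hand_in())"
```

```text
the job is handed in; nothing more can be done
None
```

I rolled the sleeve about 77 mm across the plate to the scribed line, in six short strokes with the closed fingertips on its top. The pressing force was about 6–7 N. The arm was then raised and moved clear, and I handed the job in at about 18 s; no verdict was reported.

**Position:** in the last pictures the sleeve's centre was about 1 mm off the line in the top view. In the side view it was within 1 mm. It sat about 11 mm from the line's midpoint along the line, and about 2.3° (0.04 rad) from parallel.

**At rest:** two side pictures taken moments apart gave the same position, so it was lying still.

**Other objects:** the bushing and socket looked unmoved by eye in both views. I did not measure their final positions, nor check the other things on the bench beyond what was in view.

**Disagreements:** single side-view angle readings jumped to 7.8° mid-way because of coarse pixels. A fit along the sleeve's axis, added after the third stroke, gave about 4.6–5.2° in world, and the final top view gave 4.7°. One fit along the sleeve's lower edge read 6.5°.

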